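# Line up the doming stakes by size on the bench rack

### The arm

A 6-joint arm with a two-finger parallel gripper is mounted at the origin on the work surface. World frame = base frame: x ahead of the robot, y to its left, z up, the work surface at z = 0. Lengths are in m, angles in rad, forces in N, time in s.
With the tool pointing down it reaches from about 0.4 to 0.825 m from the base axis. Payload 7 kg.
Tool frame: the origin (TCP) lies midway between the tips of the shut fingers; the grasp point (between the pads) lies 19 mm behind it; z points along the fingers, y is the line along which they close (so a half turn about z gives the same grasp; the last joint's range is limited). The gripper opens to 88 mm and grips with 3 to 60 N. Pads are 19 mm wide; open, the fingers measure 130 mm over their backs; the gripper's body (78 mm by 193 mm) begins 47 mm behind the grasp point.
Start: joints at [0.288, 0.359, 0.012, 0, -1.224, -0.288], TCP at [0.675, -0, 0.227] pointing down, gripper open.
Joint ranges: [-3.07, 3.07], [-1.43, 2.12], [-1.02, 1.25], [-3.03, 1.67], [-3.05, -0], [-3.03, 3.03]. Speed limits (rad/s): [2.39, 2.39, 3.01, 3.14, 3.14, 3.14].

### API

Orientations are given as [roll, pitch, yaw] about the fixed x, y, z axes, in that order (R = Rz(yaw) Ry(pitch) Rx(roll)).
In Python, from station import telemetry, eyes, ticket, recognise, trace gives the robot as it stands. The module is installed in compiled form; this text tells all that it offers.
- The arm moves only by the tool servo_tool, never from a script. Its argument "series" is a list that holds one entry, the list of rows, each a list of 4 numbers: the shift along the tool's x, y, z in mm, then the turn about the tool's z in rad. In form: [[[x, y, z, roll], ...]]. A call has exactly 10 rows; each row shifts and turns the commanded pose from where the row before left it, along the tool's axes as they then stand; what a row does not reach is not made up. A row lasts 1/12 s, in which the tool goes at most 41.7 mm and 7.16 degrees, less where a joint would pass 70% of its speed; a pose out of reach is approached as far as the arm can. A call is refused whole if a number of a shift passes 41.7 or a number of a turn 0.125, either way. A call with a gripper value outside its range is refused whole. "claw" is the gripper's target within -1 to 1 (shut at 1, half-way at 0, fully open at -1), set as the call begins (left out, the last holds). The fingers move at their own pace and stop on an object; "grip_force" is the grip in N (left out, the last holds). Time passes only in rows, so rows that do not move let the fingers close, or fill a call up. It gives the time, the measured TCP pose, the force, the opening and the grip force at its end, in the units of the state.
- telemetry.get_state(): the state, without advancing time (a new reading comes with each control period).
- eyes.grab_frame(name): name is "scene" or "side" or "wrist"; returns the picture (480x640x3 uint8, red, green, blue); there is no depth.
- eyes.calibration(name): a dict with "mtx" (3x3 intrinsics, pixels), "rvec" (rotation vector, rad) and "tvec" (3), from world to camera coordinates, as OpenCV has them. Camera axes: x right, y down, z forward; pixel columns grow to the right and rows downward; lengths in m; the calibration is good to about 2 mm. The wrist camera is an equidistant fisheye: a pixel r from the principal point sees the ray r / f radians off the axis. A picture is of the moment at which its call begins: read the wrist's pose just before it. calibration takes no time and is no camera call; for the wrist camera it gives the pose at the moment of the call.
- ticket.job_done(): hands the job in; it is judged then, once.
Trained networks look in the newest picture that a camera, given by its name, has taken for a name from the list of things; names that differ only in an ending like _2 or _b are one class to them, and where a whole thing is asked for, a point or a joint stands for the part that bears it (a point fixed in the world has none). Each returns a list of dicts, best first, with "conf" (0 to 1); they miss things now and then, are a little off and sometimes report something else, mostly with a low value. They report only what shows in the picture. A call takes as long as a camera call. They do not tell look-alikes from the thing itself.
- recognise(camera, name): "position" ([x, y, z] in m, in world coordinates, good to about 4 mm: the middle of the surface that is visible of it).
- trace(camera, name): "mask" (480x640 bool, what is visible of it).
The state is a dict: "t": time; "q": joint angles; "qd": joint speeds; "joint_efforts": joint torques, N m; "eef_pos": TCP position; "ee_rot": TCP orientation; "force": force on the tool from outside, world axes, zero at the start; "moment": the same for the moment, N m; "width": finger opening in m; "gripper_force": force on a finger pad.
Only numpy, scipy, OpenCV 4.12 (cv2) and the standard library are available. Lean on these libraries where they do the work, as an engineer would, in place of code of your own. Each camera call takes 0.05 s, during which the arm holds its last target. There are 200 camera calls.

### The job

Put the four steel doming stakes away on the rack in order of head size: the thinnest on the green leather pad with the smallest brass disc, and so on up to the thickest on the pad with the largest disc, each standing upright in the middle of its pad and let go. Do not tip any stake over, and leave the amber jar and the ball vise where they are.

Things in the scene. Friction and masses are not known exactly. Their poses are not given: they have to be found in the camera images.
- stake_14: Loose steel doming stake, smallest head: round black foot 46 mm across, 12 mm high, above it a bright steel upright round head 14 mm across from 16 to 60 mm height with a slightly domed top; grip its straight sides (18 to 52 mm high), 0.16 to 0.6 kg. Origin: centre of the foot's underside; z up.
- stake_21: Loose steel doming stake, second smallest head: round black foot 46 mm across, 12 mm high, above it a bright steel upright round head 21 mm across from 16 to 60 mm height with a slightly domed top; grip its straight sides (18 to 52 mm high), 0.16 to 0.6 kg. Origin: centre of the foot's underside; z up.
- stake_28: Loose steel doming stake, second largest head: round black foot 46 mm across, 12 mm high, above it a bright steel upright round head 28 mm across from 16 to 60 mm height with a slightly domed top; grip its straight sides (18 to 52 mm high), 0.16 to 0.6 kg. Origin: centre of the foot's underside; z up.
- stake_36: Loose steel doming stake, largest head: round black foot 46 mm across, 12 mm high, above it a bright steel upright round head 36 mm across from 16 to 60 mm height with a slightly domed top; grip its straight sides (18 to 52 mm high), 0.16 to 0.6 kg. Origin: centre of the foot's underside; z up.
- pad_1: Dark green leather pad, smallest brass disc (12 mm) in its middle; 60 x 56 x 3 mm, fixed on a dark wooden rack board (310 x 80 mm, 15 mm high). The 4 pads form one straight row, 76 mm apart, discs growing from end to end; the row may point any way. Origin: centre of the underside; top 3 mm higher (18 mm above the bench). y: along the row towards larger discs, x across, z up.
- pad_2: Dark green leather pad, second smallest brass disc (20 mm) in its middle; 60 x 56 x 3 mm, fixed on a dark wooden rack board (310 x 80 mm, 15 mm high). The 4 pads form one straight row, 76 mm apart, discs growing from end to end; the row may point any way. Origin: centre of the underside; top 3 mm higher (18 mm above the bench). y: along the row towards larger discs, x across, z up.
- pad_3: Dark green leather pad, second largest brass disc (29 mm) in its middle; 60 x 56 x 3 mm, fixed on a dark wooden rack board (310 x 80 mm, 15 mm high). The 4 pads form one straight row, 76 mm apart, discs growing from end to end; the row may point any way. Origin: centre of the underside; top 3 mm higher (18 mm above the bench). y: along the row towards larger discs, x across, z up.
- pad_4: Dark green leather pad, largest brass disc (40 mm) in its middle; 60 x 56 x 3 mm, fixed on a dark wooden rack board (310 x 80 mm, 15 mm high). The 4 pads form one straight row, 76 mm apart, discs growing from end to end; the row may point any way. Origin: centre of the underside; top 3 mm higher (18 mm above the bench). y: along the row towards larger discs, x across, z up.
- jar: Small amber glass jar with brass lid, 40 mm across, 50 mm high, loose on the bench: leave alone. Origin: centre of its underside.
- vise: Heavy engraver's ball vise: black rubber ring 92 mm across, dark steel ball, two bright jaws on top, 78 mm high, loose on the bench: leave alone. Origin: centre of its underside.
Things that resemble listed ones, but are neither listed nor needed, are in the scene too. What is shaped like the stake_36 but blue or pink is not meant.

How it is judged:
By the outcome, as a careful person would: the job done as asked, in the order asked, and still so for the second after the job is handed in, with the robot touching nothing.
It also fails if it takes over 109 s, if anything falls off the work surface, if the arm or the gripper's body presses on something with over 40 N, if the wrist force passes 120 N, or if a joint passes its speed limit or range.

## Working session

There is one attempt and no reset: what is moved stays moved. The work goes in short steps, Python scripts to look and compute and a tool call to move; the robot and the scene stay as the last step left them, time stands still between calls to the robot, and variables do not carry over. Pictures are saved under pics/ and viewed, at most 14 in all, crops included, and the job is handed in when it is done.

Besides the shell and the picture viewer there is one more tool, called after "Request:" by a JSON object that holds its "op" and its "data". servo_tool: Moves the arm, as the interface text tells. Its arguments: {"type":"object","properties":{"series":{"type":"array"},"claw":{"type":"number"},"grip_force":{"type":"number"}},"required":["series"]}

```bash
mkdir -p pics; python3 - <<'E'
from station import telemetry, eyes, recognise
import cv2
print(telemetry.get_state())
for c in("scene","side"):
    im=eyes.grab_frame(c); cv2.imwrite(f"pics/{c}0.png",im[:,:,::-1])
    k=eyes.calibration(c);print(c,k)
    for n in("stake_14","stake_21","stake_28","stake_36","pad_1","pad_2","pad_3","pad_4","jar","vise"):
        print(n,[(round(float(d["conf"]),2),[round(float(v),3) for v in d["position"]]) for d in recognise(c,n)])
E
```

```text
{'t': 0.0, 'q': array([ 2.88090948e-01,  3.59351788e-01,  1.10686425e-02, -3.65092473e-04,
       -1.22409783e+00, -2.88076003e-01]), 'qd': array([-0.00051884, -0.00164466, -0.0007085 ,  0.00012686,  0.00117535,
       -0.00228675]), 'joint_efforts': array([-8.00930356e-04, -5.82726967e+01,  2.93058443e+01,  6.99745238e+00,
        6.93249181e-03, -2.06530804e-04]), 'eef_pos': array([ 6.74511454e-01, -2.75226682e-05,  2.25646951e-01]), 'ee_rot': array([ 3.13997578e+00, -1.21187192e-04, -1.57090561e+00]), 'force': array([-0.2880193 , -0.22821119,  0.0031225 ]), 'moment': array([-0.00298853,  0.03982903,  0.02072372]), 'gripper_force': 0.0, 'width': 0.08746270454099436}
scene {'mtx': array([[505.91977169,   0.        , 322.85718287],
       [  0.        , 505.91977169, 236.18699714],
       [  0.        ,   0.        ,   1.        ]]), 'rvec': array([ 0.96246284,  2.61021085, -0.86363983]), 'tvec': array([ 0.35288477, -0.29597036,  1.41213242])}
stake_14 [(0.94, [0.596, 0.174, 0.021]), (0.93, [0.494, 0.412, 0.01]), (0.82, [0.452, 0.183, 0.037]), (0.81, [0.355, 0.175, 0.03]), (0.8, [0.5
[... 2242 characters left out ...]
0.73, [0.345, 0.156, 0.034]), (0.56, [0.483, 0.406, 0.014])]
pad_1 [(0.98, [0.595, -0.283, 0.023]), (0.97, [0.552, -0.223, 0.02]), (0.69, [0.464, -0.094, 0.021]), (0.68, [0.506, -0.161, 0.018])]
pad_2 [(0.98, [0.595, -0.283, 0.023]), (0.97, [0.552, -0.223, 0.02]), (0.69, [0.464, -0.094, 0.021]), (0.68, [0.506, -0.161, 0.018])]
pad_3 [(0.98, [0.595, -0.283, 0.023]), (0.97, [0.552, -0.223, 0.02]), (0.69, [0.464, -0.094, 0.021]), (0.68, [0.506, -0.161, 0.018])]
pad_4 [(0.98, [0.595, -0.283, 0.023]), (0.97, [0.552, -0.223, 0.02]), (0.69, [0.464, -0.094, 0.021]), (0.68, [0.506, -0.161, 0.018])]
jar [(0.71, [0.446, 0.309, 0.028])]
vise [(0.87, [0.709, 0.333, 0.045]), (0.61, [0.437, 0.161, 0.032])]
```

View pics/scene0.png

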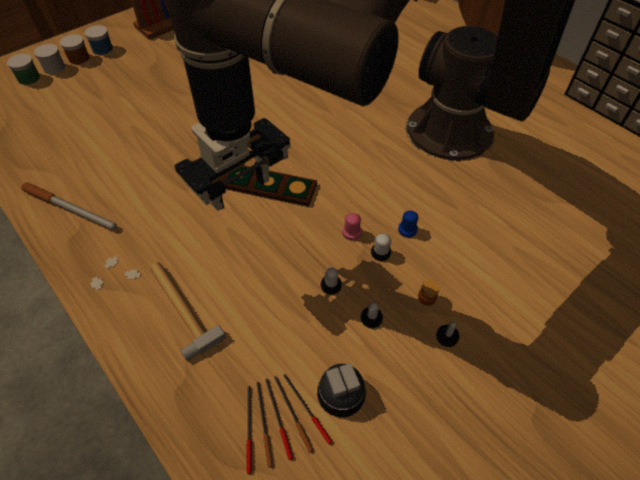

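View pics/side0.png

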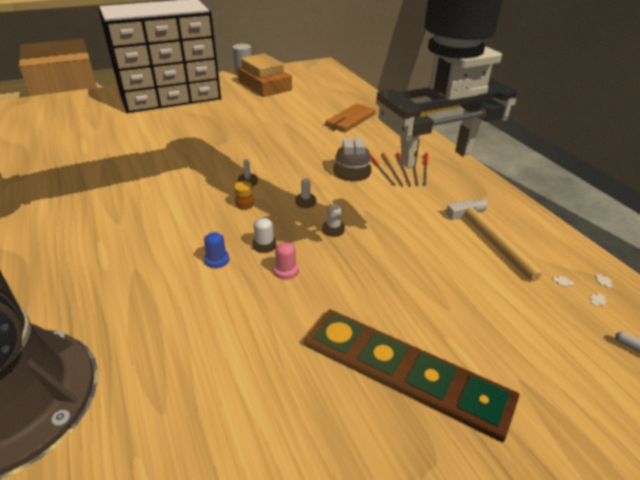

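Scene view: the real stakes stand at about (381,245) thick, (331,280), (372,315) and (447,333) thin. Pink (352,225) and blue (409,222) are decoys, and the jar is at (428,291). In the side view the rack discs run from largest (339,332) to smallest (484,399).

```bash
cat > h.py <<'E'
from station import telemetry, eyes, recognise, trace
import cv2, numpy as np
from scipy.optimize import least_squares
def proj(c,k,P):
    P=np.asarray(P,float); R=cv2.Rodrigues(k["rvec"])[0]; X=P@R.T+np.ravel(k["tvec"]); K=k["mtx"]
    if c=="wrist":
        r=np.hypot(X[:,0],X[:,1]); s=np.arctan2(r,X[:,2])/np.maximum(r,1e-9)
        return np.c_[X[:,0]*s*K[0,0]+K[0,2],X[:,1]*s*K[1,1]+K[1,2]]
    return np.c_[X[:,0]/X[:,2]*K[0,0]+K[0,2],X[:,1]/X[:,2]*K[1,1]+K[1,2]]
def back(c,k,uv,z):
    f=lambda p:(proj(c,k,[[p[0],p[1],z]])[0]-uv)
    return least_squares(f,[.55,.1]).x
A=np.linspace(0,2*np.pi,48,endpoint=False)
ring=lambda r,z:np.c_[r*np.cos(A),r*np.sin(A),0*A+z]
def model(d):
    return [np.r_[ring(.023,0),ring(.023,.012)],np.r_[ring(d/2,.014),ring(d/2,.058),ring(d/4,.06)]]
def mask_of(c,k,x,y,d,z0=0):
    m=np.zeros((960*2,1280*2),np.uint8)
    for P in model(d):
        p=proj(c,k,P+[x,y,z0]); cv2.fillConvexPoly(m,cv2.convexHull(np.round((p+.5)*4).astype(np.int32)),1)
    return m
def iou_fit(c,k,M,d,x0):
    ys,xs=np.nonzero(M); t=np.array([xs.mean(),ys.mean()])
    def f(p):
        m=cv2.moments(mask_of(c,k,p[0],p[1],d),True); return np.array([m["m10"],m["m01"]])/max(m["m00"],1)/4-.5-t
    x=least_squares(f,x0,diff_step=3e-3).x
    m=mask_of(c,k,*x,d); m=cv2.resize(m*255,(640,480),interpolation=cv2.INTER_AREA)>127
    return x,(m&M).sum()/(m|M).sum()
E
python3 - <<'E'
from h import *
for c in("scene","side"):
    im=eyes.grab_frame(c);k=eyes.calibration(c)
    for d in trace(c,"stake_28"):
        M=d["mask"];ys,xs=np.nonzero(M)
        r=[iou_fit(c,k,M,D,back(c,k,(xs.mean(),ys.mean()),.02)) for D in(.014,.021,.028,.036)]
        b=max(range(4),key=lambda i:r[i][1])
        print(c,round(d["conf"],2),(xs.mean().round(),ys.mean().round()),[round(q[1],3) for q in r],r[b][0].round(4),im[M].mean(0).round())
    hsv=cv2.cvtColor(im,cv2.COLOR_RGB2HSV)
    for d in trace(c,"pad_1"):
        M=d["mask"];ys,xs=np.nonzero(M)
        print(c,"pad",round(d["conf"],2),(xs.mean().round(),ys.mean().round()),back(c,k,(xs.mean(),ys.mean()),.018).round(4))
    m=cv2.inRange(hsv,(12,150,110),(32,255,255))
    if c=="side":
        m[:300]=0;
        for u,v in((339,332),(384,353),(431,375),(484,399)):
            w=np.zeros_like(m);w[v-12:v+13,u-15:u+16]=m[v-12:v+13,u-15:u+16];ys,xs=np.nonzero(w)
            print("disc",len(xs),xs.mean(),ys.mean(),back(c,k,(xs.mean(),ys.mean()),.018).round(4))
k=eyes.calibration("wrist");print(k,telemetry.get_state()["eef_pos"])
cv2.imwrite("pics/w0.png",eyes.grab_frame("wrist")[:,:,::-1])
E
```

```text
scene 0.96 (np.float64(447.0), np.float64(335.0)) [np.float64(0.884), np.float64(0.814), np.float64(0.721), np.float64(0.653)] [0.4863 0.4109] [19. 16. 13.]
scene 0.88 (np.float64(408.0), np.float64(224.0)) [np.float64(0.737), np.float64(0.811), np.float64(0.834), np.float64(0.759)] [0.3456 0.1655] [12. 26. 58.]
scene 0.87 (np.float64(381.0), np.float64(248.0)) [np.float64(0.777), np.float64(0.839), np.float64(0.876), np.float64(0.842)] [0.4403 0.1731] [72. 63. 53.]
scene 0.78 (np.float64(372.0), np.float64(316.0)) [np.float64(0.929), np.float64(0.891), np.float64(0.798), np.float64(0.712)] [0.5731 0.2812] [31. 26. 20.]
scene 0.78 (np.float64(352.0), np.float64(227.0)) [np.float64(0.759), np.float64(0.841), np.float64(0.897), np.float64(0.868)] [0.4512 0.0858] [103.  46.  48.]
scene 0.62 (np.float64(330.0), np.float64(282.0)) [np.float64(0.852), np.float64(0.92), np.float64(0.906), np.float64(0.812)] [0.5851 0.1635] [48. 39. 30.]
scene pad 0.83 (np.float64(270.0), np.float64(183.0)) [ 0.5127 -0.1487]
scene pad 0.71 (np.float64(296.0), np.float64(188.0)) [ 0.4726 -0.0929]
scene pad 0.
[... 1253 characters left out ...]
np.float64(353.0)) [ 0.5096 -0.1594]
side pad 0.68 (np.float64(431.0), np.float64(376.0)) [ 0.5517 -0.2218]
disc 463 338.73866090712744 331.93952483801297 [ 0.4676 -0.0953]
disc 281 383.06761565836297 352.2846975088968 [ 0.5103 -0.1578]
disc 154 431.2142857142857 374.66883116883116 [ 0.5529 -0.2208]
disc 68 483.63235294117646 398.8235294117647 [ 0.5957 -0.2835]
{'mtx': array([[371.64829954,   0.        , 322.01112334],
       [  0.        , 371.64829954, 239.29218643],
       [  0.        ,   0.        ,   1.        ]]), 'rvec': array([ 6.06219721e-04, -3.11466332e+00, -4.03238678e-01]), 'tvec': array([ 0.6758965 , -0.03086055,  0.38741317])} [ 6.74980453e-01 -1.40679611e-05  2.26551559e-01]
```

View pics/w0.png

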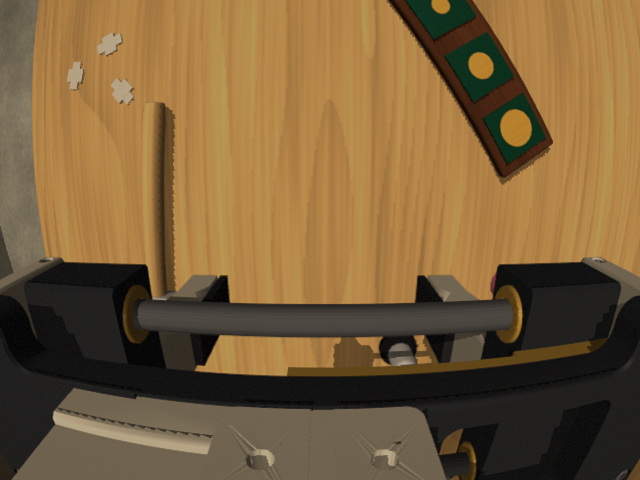

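The wrist view shows the discs of pads 4, 3 and 2 at (516,128), (481,66) and (440,5). Next I'll move out over the stakes for a close wrist look.

Request:
{"op": "servo_tool", "data": {"series": [[[-40, 15, 0, 0], [-40, 15, 0, 0], [-40, 15, 0, 0], [-40, 15, 0, 0], [-40, 15, 0, 0], [-40, 15, 0, 0], [-40, 15, 0, 0], [-40, 15, 0, 0], [-40, 15, 0, 0], [-40, 15, 0, 0]]], "claw": -0.4}}

```text
t: 2.28
eef_pos: [0.5276, 0.392, 0.2269]
ee_rot: [-3.141, 0.0, -1.571]
force: [1.7, -0.4, 0.5]
width: 0.0613
gripper_force: 0.0
```

Request:
{"op": "servo_tool", "data": {"series": [[[-30, 0, 0, 0], [-30, 0, 0, 0], [-30, 0, 0, 0], [-20, 0, 0, 0], [-10, 0, 0, 0], [0, 0, 0, 0], [0, 0, 0, 0], [0, 0, 0, 0], [0, 0, 0, 0], [0, 0, 0, 0]]]}}

```text
t: 3.12
eef_pos: [0.529, 0.5091, 0.2272]
ee_rot: [-3.141, 0.001, -1.572]
force: [1.4, -0.7, -0.3]
width: 0.0612
gripper_force: 0.0
```

```bash
python3 - <<'E'
from h import *
k=eyes.calibration("wrist");im=eyes.grab_frame("wrist");cv2.imwrite("pics/w1.png",im[:,:,::-1])
s=telemetry.get_state();print(s["eef_pos"],s["ee_rot"],s["width"],s["t"])
R=cv2.Rodrigues(k["rvec"])[0];print("cam",-R.T@k["tvec"])
for d in trace("wrist","stake_28"):
    M=d["mask"];ys,xs=np.nonzero(M)
    r=[iou_fit("wrist",k,M,D,back("wrist",k,(xs.mean(),ys.mean()),.02)) for D in(.014,.021,.028,.036)]
    b=max(range(4),key=lambda i:r[i][1])
    print(round(d["conf"],2),(xs.mean().round(),ys.mean().round()),[float(round(q[1],3)) for q in r],r[b][0].round(4))
# pads from first wrist picture
k0=dict(mtx=k["mtx"],rvec=np.array([6.06219721e-04,-3.11466332,-4.03238678e-01]),tvec=np.array([.6758965,-.03086055,.38741317]))
im=cv2.imread("pics/w0.png");m=cv2.inRange(cv2.cvtColor(im,cv2.COLOR_BGR2HSV),(12,150,110),(32,255,255))
for u,v,w in((516,128,20),(481,66,16)):
    ys,xs=np.nonzero(m[v-w:v+w+1,u-w:u+w+1]);p=(xs.mean()+u-w,ys.mean()+v-w)
    print("disc",p,back("wrist",k0,p,.018).round(4))
E
```

```text
[0.52901512 0.50926976 0.22718356] [-3.14121919e+00  5.41899346e-04 -1.57165832e+00] 0.06139069088533614 3.1667
cam [0.52946785 0.44042611 0.38375813]
0.75 (np.float64(367.0), np.float64(114.0)) [0.942, 0.942, 0.939, 0.86] [0.485  0.4103]
0.67 (np.float64(279.0), np.float64(7.0)) [0.972, 0.972, 0.972, 0.972] [0.5737 0.2798]
disc (np.float64(515.4306010928962), np.float64(127.43169398907105)) [ 0.4704 -0.0955]
disc (np.float64(480.546845124283), np.float64(65.24665391969407)) [ 0.5126 -0.158 ]
```

View pics/w1.png

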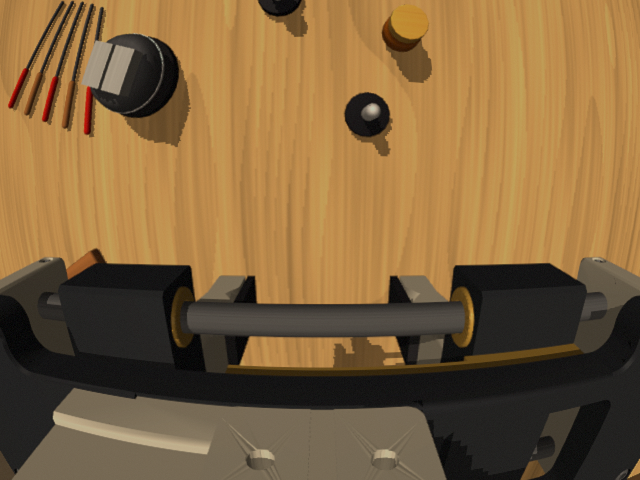

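The thin stake is at (367,114) with its head in the middle of the foot. The next stake is at the top edge (279,5), the jar at (405,25), and the vise is well clear on the left.

Request:
{"op": "servo_tool", "data": {"series": [[[20, 9, 0, 0], [25, 11, 0, 0], [25, 11, 0, 0], [20, 9, 10, 0], [8, 4, 20, 0], [0, 0, 25, 0], [0, 0, 25, 0], [0, 0, 20, 0], [0, 0, 10, 0], [0, 0, 0, 0]]]}}

```text
t: 4.05
eef_pos: [0.4839, 0.4108, 0.1143]
ee_rot: [3.139, -0.003, -1.571]
force: [0.5, -0.3, -0.2]
width: 0.0613
gripper_force: 0.0
```

```bash
python3 - <<'E'
from h import *
for c in("scene","side"):
    im=eyes.grab_frame(c);k=eyes.calibration(c)
    x0,y0=proj(c,k,[[.485,.411,.05]])[0].astype(int)
    cv2.imwrite(f"pics/{c}1.png",cv2.resize(im[y0-75:y0+75,x0-90:x0+90,::-1],None,fx=3,fy=3))
s=telemetry.get_state();print(s["eef_pos"],s["ee_rot"])
E
```

```text
[0.48514094 0.41230721 0.11730918] [-3.14096956e+00  1.02595696e-04 -1.57065654e+00]
```

View pics/side1.png

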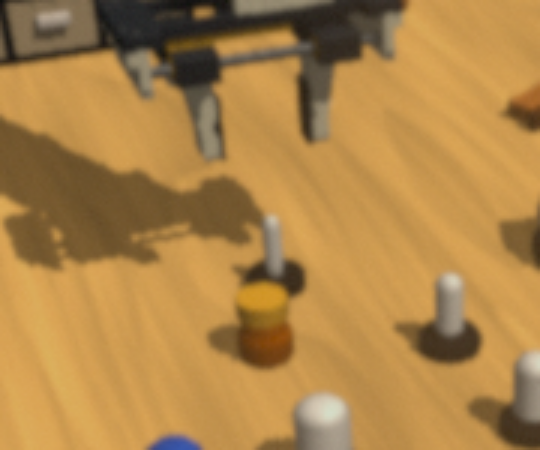

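The open fingers straddle the thin stake at crop (272,250). I'll lower and grip.

Request:
{"op": "servo_tool", "data": {"series": [[[0, 0, 10, 0], [0, 0, 15, 0], [0, 0, 15, 0], [0, 0, 15, 0], [0, 0, 15, 0], [0, 0, 12, 0], [0, 0, 8, 0], [0, 0, 4, 0], [0, 0, 0, 0], [0, 0, 0, 0]]]}}

```text
t: 4.98
eef_pos: [0.485, 0.4125, 0.023]
ee_rot: [-3.141, 0.0, -1.571]
force: [-0.5, 0.3, 0.3]
width: 0.0613
gripper_force: 0.0
```

Request:
{"op": "servo_tool", "data": {"series": [[[0, 0, 0, 0], [0, 0, 0, 0], [0, 0, 0, 0], [0, 0, 0, 0], [0, 0, 0, 0], [0, 0, 0, 0], [0, 0, 0, 0], [0, 0, 0, 0], [0, 0, 0, 0], [0, 0, 0, 0]]], "claw": 1, "grip_force": 30}}

```text
t: 5.82
eef_pos: [0.4846, 0.4121, 0.0225]
ee_rot: [3.141, -0.0, -1.571]
force: [-0.4, 0.3, -0.2]
width: 0.013
gripper_force: 30.0
```

Request:
{"op": "servo_tool", "data": {"series": [[[0, 0, -5, 0], [0, 0, -12, 0], [0, 0, -20, 0], [0, 0, -25, 0], [5, -1, -25, 0], [10, -2, -20, 0], [20, -3, -13, 0], [30, -5, 0, 0], [35, -6, 0, 0], [40, -6, 0, 0]]]}}

```text
t: 6.65
eef_pos: [0.5078, 0.2717, 0.1439]
ee_rot: [-3.14, 0.001, -1.569]
force: [1.7, -1.1, -2.1]
width: 0.0128
gripper_force: 30.0
```

Request:
{"op": "servo_tool", "data": {"series": [[[40, -6, 0, 0], [40, -6, 0, 0], [40, -6, 0, 0], [40, -6, 0, 0], [40, -6, 0, 0], [40, -6, 0, 0], [40, -6, 0, 0], [40, -6, 0, 0], [40, -6, 0, 0], [40, -6, 0, 0]]]}}

```text
t: 7.48
eef_pos: [0.5677, -0.1299, 0.1439]
ee_rot: [-3.14, 0.0, -1.571]
force: [1.9, 1.4, -1.0]
width: 0.0133
gripper_force: 30.0
```

Request:
{"op": "servo_tool", "data": {"series": [[[35, -6, 0, 0], [30, -6, 0, 0], [25, -5, 0, 0], [20, -3, 0, 0], [15, -2, 0, 0], [10, 0, 0, 0], [0, 0, 0, 0], [0, 0, 0, 0], [0, 0, 0, 0], [0, 0, 0, 0]]]}}

```text
t: 8.32
eef_pos: [0.5897, -0.2619, 0.1428]
ee_rot: [-3.141, 0.0, -1.57]
force: [0.1, 0.5, -2.0]
width: 0.0128
gripper_force: 30.0
```

```bash
cat > hand.py <<'E'
from h import *
import sys
D=float(sys.argv[1]);n=sys.argv[2];off=float(sys.argv[3])  # off: stake base below TCP
c="side";im=eyes.grab_frame(c);k=eyes.calibration(c);s=telemetry.get_state();e=s["eef_pos"];print(e,s["ee_rot"],s["width"],s["t"])
u,v=proj(c,k,[e-[0,0,off]])[0].astype(int)
o=im.copy()
for P in ring(.023,0),ring(.023,.012):
    cv2.polylines(o,[np.round(proj(c,k,P+[e[0],e[1],e[2]-off])).astype(np.int32)],True,(255,0,0),1)
u=min(max(u,100),540);v=min(max(v,75),405)
cv2.imwrite(f"pics/{n}.png",cv2.resize(o[v-75:v+75,u-100:u+100,::-1],None,fx=4,fy=4,interpolation=cv2.INTER_NEAREST))
hsv=cv2.cvtColor(im,cv2.COLOR_RGB2HSV);m=cv2.inRange(hsv,(12,150,110),(32,255,255));m[:300]=0
for p in([.469,-.0955],[.511,-.158],[.553,-.2205],[.595,-.283]):
    a,b=proj(c,k,[p+[.018]])[0].astype(int);w=m[b-12:b+13,a-15:a+16];ys,xs=np.nonzero(w)
    if len(xs)>20:print("disc",len(xs),back(c,k,(xs.mean()+a-15,ys.mean()+b-12),.018).round(4))
E
python3 hand.py .014 p1 .022
```

```text
[ 0.58975494 -0.26191568  0.14283074] [-3.14139459e+00  6.46409810e-05 -1.56963345e+00] 0.0135762321347472 8.3667
disc 416 [ 0.4671 -0.0962]
disc 240 [ 0.5102 -0.1583]
disc 150 [ 0.5529 -0.2214]
disc 75 [ 0.5958 -0.2835]
```

View pics/p1.png

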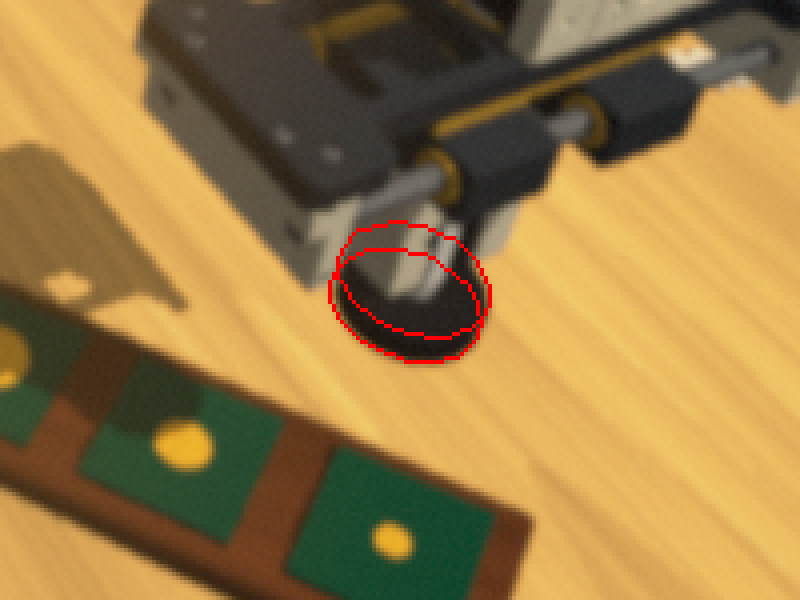

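The projected foot outline lies right on the real foot, so the stake is centred in the grip. The pad 1 disc is just ahead at (393,541).

Request:
{"op": "servo_tool", "data": {"series": [[[8, -2, 0, 0], [9, -3, 0, 0], [4, -1, 5, 0], [0, 0, 15, 0], [0, 0, 20, 0], [0, 0, 20, 0], [0, 0, 18, 0], [0, 0, 12, 0], [0, 0, 6, 0], [0, 0, 2, 0]]]}}

```text
t: 9.2
eef_pos: [0.5951, -0.2841, 0.0432]
ee_rot: [3.14, 0.0, -1.571]
force: [-0.1, -0.6, -1.5]
width: 0.0134
gripper_force: 30.0
```

Request:
{"op": "servo_tool", "data": {"series": [[[0, 0, 0, 0], [0, 0, 0, 0], [0, 0, 1, 0], [0, 0, 1, 0], [0, 0, 0, 0], [0, 0, 0, 0], [0, 0, 0, 0], [0, 0, 0, 0], [0, 0, 0, 0], [0, 0, 0, 0]]]}}

```text
t: 10.03
eef_pos: [0.5957, -0.2839, 0.0426]
ee_rot: [3.142, -0.0, -1.571]
force: [-0.1, -0.1, -1.7]
width: 0.0132
gripper_force: 30.0
```

Request:
{"op": "servo_tool", "data": {"series": [[[0, 0, 0.5, 0], [0, 0, 0.5, 0], [0, 0, 0.5, 0], [0, 0, 0.5, 0], [0, 0, 0, 0], [0, 0, 0, 0], [0, 0, 0, 0], [0, 0, 0, 0], [0, 0, 0, 0], [0, 0, 0, 0]]]}}

```text
t: 10.87
eef_pos: [0.5957, -0.2839, 0.0405]
ee_rot: [3.142, 0.0, -1.571]
force: [-0.8, -0.1, -2.3]
width: 0.013
gripper_force: 30.0
```

Request:
{"op": "servo_tool", "data": {"series": [[[0, 0, 0.5, 0], [0, 0, 0.5, 0], [0, 0, 0, 0], [0, 0, 0, 0], [0, 0, 0, 0], [0, 0, 0, 0], [0, 0, 0, 0], [0, 0, 0, 0], [0, 0, 0, 0], [0, 0, 0, 0]]]}}

```text
t: 11.7
eef_pos: [0.5957, -0.2839, 0.0405]
ee_rot: [-3.141, -0.0, -1.571]
force: [-3.0, 2.3, 5.4]
width: 0.0127
gripper_force: 30.0
```

Request:
{"op": "servo_tool", "data": {"series": [[[0, 0, 0, 0], [0, 0, 0, 0], [0, 0, 0, 0], [0, 0, 0, 0], [0, 0, 0, 0], [0, 0, -5, 0], [0, 0, -15, 0], [0, 0, -25, 0], [0, 0, -30, 0], [0, 0, -30, 0]]], "claw": -0.4}}

```text
t: 12.53
eef_pos: [0.5952, -0.2838, 0.1456]
ee_rot: [3.14, 0.0, -1.571]
force: [2.0, -0.5, -0.1]
width: 0.061
gripper_force: 0.0
```

Request:
{"op": "servo_tool", "data": {"series": [[[-15, 2, -30, 0], [-30, 4, -30, 0], [-40, 4, -15, 0], [-40, 4, 0, 0], [-40, 4, 0, 0], [-40, 4, 0, 0], [-40, 4, 0, 0], [-40, 4, 0, 0], [-40, 4, 0, 0], [-40, 4, 0, 0]]]}}

```text
t: 13.37
eef_pos: [0.5573, 0.0812, 0.2192]
ee_rot: [-3.141, 0.0, -1.571]
force: [2.0, -0.2, 0.5]
width: 0.061
gripper_force: 0.0
```

Request:
{"op": "servo_tool", "data": {"series": [[[-40, 4, 0, 0], [-40, 4, 0, 0], [-40, 4, 0, 0], [-40, 4, 0, 0], [-40, 4, 0, 0], [-40, 4, 0, 0], [-40, 4, 0, 0], [-35, 4, 0, 0], [-20, 4, 0, 0], [0, 0, 0, 0]]]}}

```text
t: 14.2
eef_pos: [0.5209, 0.4181, 0.2178]
ee_rot: [3.141, -0.0, -1.568]
force: [0.8, -0.3, 0.0]
width: 0.0612
gripper_force: 0.0
```

```bash
python3 - <<'E'
from h import *
k=eyes.calibration("wrist");im=eyes.grab_frame("wrist");cv2.imwrite("pics/w2.png",im[:,:,::-1])
s=telemetry.get_state();print(s["eef_pos"],s["ee_rot"],s["width"],s["t"])
for d in trace("wrist","stake_28"):
    M=d["mask"];ys,xs=np.nonzero(M)
    r=[iou_fit("wrist",k,M,D,back("wrist",k,(xs.mean(),ys.mean()),.02)) for D in(.014,.021,.028,.036)]
    print(round(d["conf"],2),(xs.mean().round(),ys.mean().round()),[(float(round(q[1],3)),q[0].round(4)) for q in r],im[M].mean(0).round())
im=eyes.grab_frame("side");cv2.imwrite("pics/s2.png",im[300:430,300:540,::-1].repeat(3,0).repeat(3,1))
E
```

```text
[0.52111779 0.41609492 0.21792995] [ 3.14106778e+00 -6.15831363e-04 -1.56841776e+00] 0.06139231029708683 14.25
0.8 (np.float64(270.0), np.float64(75.0)) [(0.91, array([0.5735, 0.2801])), (0.902, array([0.5734, 0.2803])), (0.842, array([0.5725, 0.2815])), (0.752, array([0.571 , 0.2836]))] [61. 56. 50.]
0.46 (np.float64(487.0), np.float64(3.0)) [(0.932, array([0.3465, 0.1666])), (0.925, array([0.3465, 0.1667])), (0.933, array([0.3465, 0.1666])), (0.925, array([0.3465, 0.1667]))] [17. 34. 66.]
```

View pics/w2.png

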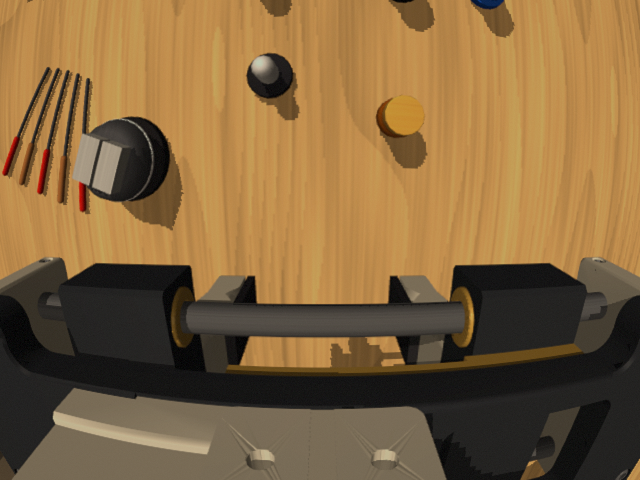

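View pics/s2.png

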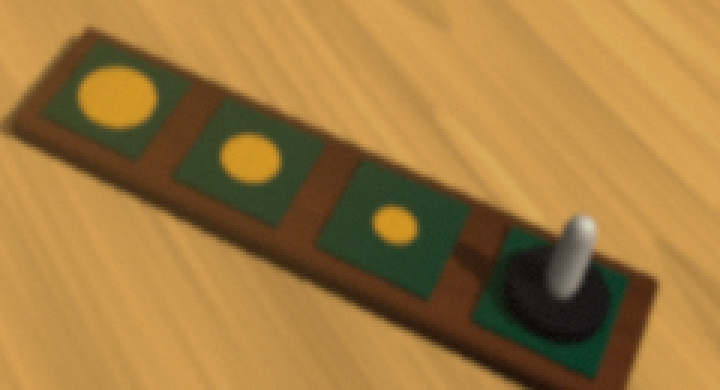

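Stake 14 stands centred on pad 1. The second stake is at (270,75), clear of the vise and jar.

Request:
{"op": "servo_tool", "data": {"series": [[[15, -6, 0, 0], [30, -12, 0, 0], [35, -12, 0, 0], [30, -12, 5, 0], [18, -7, 10, 0], [8, -3, 20, 0], [0, 0, 25, 0], [0, 0, 20, 0], [0, 0, 15, 0], [0, 0, 5, 0]]]}}

```text
t: 15.18
eef_pos: [0.573, 0.2753, 0.1164]
ee_rot: [3.139, -0.002, -1.573]
force: [-1.1, -1.0, 0.6]
width: 0.0615
gripper_force: 0.0
```

Request:
{"op": "servo_tool", "data": {"series": [[[0, 0, 5, 0], [0, 0, 12, 0], [0, 0, 15, 0], [0, 0, 15, 0], [0, 0, 15, 0], [0, 0, 15, 0], [0, 0, 12, 0], [0, 0, 5, 0], [0, 0, 2, 0], [0, 0, 0, 0]]]}}

```text
t: 16.02
eef_pos: [0.5741, 0.2783, 0.0225]
ee_rot: [-3.141, -0.0, -1.571]
force: [-0.3, 0.3, -0.8]
width: 0.0614
gripper_force: 0.0
```

Request:
{"op": "servo_tool", "data": {"series": [[[-2, 0, 0, 0], [0, 0, 0, 0], [0, 0, 0, 0], [0, 0, 0, 0], [0, 0, 0, 0], [0, 0, 0, 0], [0, 0, 0, 0], [0, 0, 0, 0], [0, 0, 0, 0], [0, 0, 0, 0]]], "claw": 1}}

```text
t: 16.85
eef_pos: [0.5738, 0.2803, 0.0226]
ee_rot: [3.141, -0.0, -1.571]
force: [-1.4, -0.2, 2.6]
width: 0.0202
gripper_force: 30.0
```

Request:
{"op": "servo_tool", "data": {"series": [[[0, 0, -5, 0], [0, 0, -12, 0], [0, 0, -20, 0], [0, 0, -25, 0], [0, 0, -25, 0], [0, 0, -20, 0], [10, 0, -13, 0], [20, 1, 0, 0], [30, 1, 0, 0], [40, 2, 0, 0]]]}}

```text
t: 17.68
eef_pos: [0.5692, 0.1796, 0.142]
ee_rot: [3.141, 0.0, -1.569]
force: [0.3, -1.4, -2.5]
width: 0.0206
gripper_force: 30.0
```

Request:
{"op": "servo_tool", "data": {"series": [[[40, 2, 0, 0], [40, 2, 0, 0], [40, 2, 0, 0], [40, 2, 0, 0], [40, 2, 0, 0], [40, 2, 0, 0], [40, 2, 0, 0], [40, 2, 0, 0], [30, 1, 0, 0], [25, 0, 0, 0]]]}}

```text
t: 18.52
eef_pos: [0.5505, -0.1978, 0.1418]
ee_rot: [3.14, 0.0, -1.573]
force: [0.5, 0.5, -3.8]
width: 0.0203
gripper_force: 30.0
```

Request:
{"op": "servo_tool", "data": {"series": [[[15, 0, 0, 0], [11, 0, 0, 0], [0, 0, 0, 0], [0, 0, 0, 0], [0, 0, 10, 0], [0, 0, 15, 0], [0, 0, 15, 0], [0, 0, 10, 0], [0, 0, 0, 0], [0, 0, 0, 0]]]}}

```text
t: 19.35
eef_pos: [0.5526, -0.2201, 0.0918]
ee_rot: [3.14, -0.0, -1.57]
force: [0.8, -0.5, -2.3]
width: 0.02
gripper_force: 30.0
```

```bash
python3 hand.py .021 p2 .022
```

```text
[ 0.55318251 -0.22031158  0.09264246] [ 3.14150101e+00 -2.60299435e-04 -1.56972362e+00] 0.02033174639328301 19.4
disc 417 [ 0.4671 -0.0953]
disc 238 [ 0.5102 -0.1579]
disc 155 [ 0.5529 -0.2207]
```

View pics/p2.png

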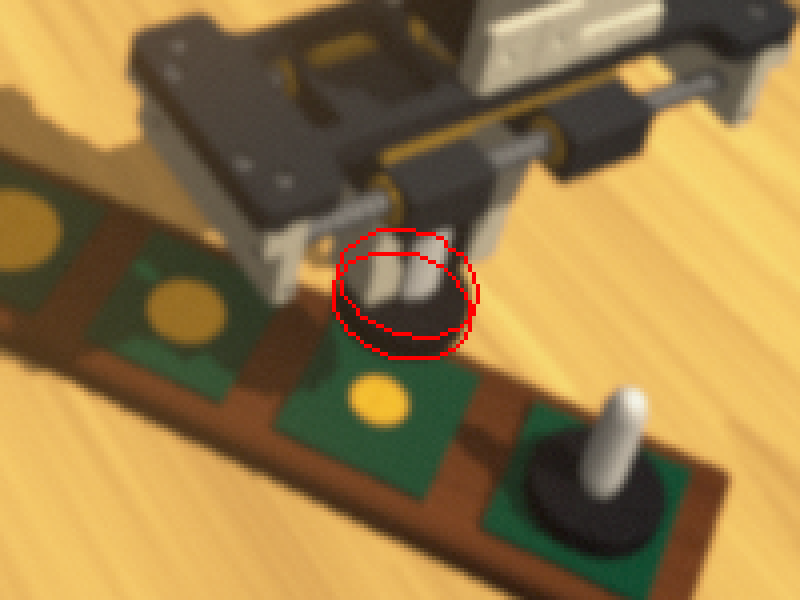

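The foot matches the outline to about 1 mm, straight above the pad 2 disc at (380,400). Lowering now.

Request:
{"op": "servo_tool", "data": {"series": [[[0, 0, 8, 0], [0, 0, 12, 0], [0, 0, 12, 0], [0, 0, 9, 0], [0, 0, 5, 0], [0, 0, 3, 0], [0, 0, 1, 0], [0, 0, 1, 0], [0, 0, 0.5, 0], [0, 0, 0, 0]]]}}

```text
t: 20.23
eef_pos: [0.5532, -0.2207, 0.0413]
ee_rot: [-3.141, -0.0, -1.571]
force: [-0.0, 0.6, -2.9]
width: 0.02
gripper_force: 30.0
```

Request:
{"op": "servo_tool", "data": {"series": [[[0, 0, 0.5, 0], [0, 0, 0.5, 0], [0, 0, 0, 0], [0, 0, 0, 0], [0, 0, 0, 0], [0, 0, 0, 0], [0, 0, 0, 0], [0, 0, 0, 0], [0, 0, 0, 0], [0, 0, 0, 0]]]}}

```text
t: 21.07
eef_pos: [0.5532, -0.2207, 0.0405]
ee_rot: [-3.141, -0.0, -1.571]
force: [-1.6, 1.6, 5.5]
width: 0.0205
gripper_force: 30.0
```

Request:
{"op": "servo_tool", "data": {"series": [[[0, 0, 0, 0], [0, 0, 0, 0], [0, 0, 0, 0], [0, 0, 0, 0], [0, 0, 0, 0], [0, 0, -5, 0], [0, 0, -15, 0], [0, 0, -25, 0], [0, 0, -30, 0], [0, 0, -30, 0]]], "claw": -0.4}}

```text
t: 21.9
eef_pos: [0.5524, -0.2207, 0.1461]
ee_rot: [3.14, -0.0, -1.571]
force: [1.0, 0.9, 0.2]
width: 0.0613
gripper_force: 0.0
```

Request:
{"op": "servo_tool", "data": {"series": [[[-15, 2, -30, 0], [-30, 2, -30, 0], [-40, 2, -15, 0], [-40, 2, 0, 0], [-40, 2, 0, 0], [-40, 2, 0, 0], [-40, 2, 0, 0], [-40, 2, 0, 0], [-40, 2, 0, 0], [-40, 2, 0, 0]]]}}

```text
t: 22.73
eef_pos: [0.5324, 0.1446, 0.2197]
ee_rot: [-3.141, 0.001, -1.571]
force: [1.3, 0.2, -0.2]
width: 0.0613
gripper_force: 0.0
```

Request:
{"op": "servo_tool", "data": {"series": [[[-40, 3, 0, 0], [-40, 3, 0, 0], [-40, 3, 0, 0], [-30, 2, 0, 0], [-16, 2, 0, 0], [0, 0, 0, 0], [0, 0, 0, 0], [0, 0, 0, 0], [0, 0, 0, 0], [0, 0, 0, 0]]]}}

```text
t: 23.57
eef_pos: [0.5202, 0.3076, 0.2193]
ee_rot: [-3.141, 0.0, -1.572]
force: [0.2, -0.1, -0.1]
width: 0.0611
gripper_force: 0.0
```

```bash
python3 - <<'E'
from h import *
k=eyes.calibration("wrist");im=eyes.grab_frame("wrist");cv2.imwrite("pics/w3.png",im[:,:,::-1])
s=telemetry.get_state();print(s["eef_pos"],s["ee_rot"],s["width"],s["t"])
for d in trace("wrist","stake_28"):
    M=d["mask"];ys,xs=np.nonzero(M)
    r=[iou_fit("wrist",k,M,D,back("wrist",k,(xs.mean(),ys.mean()),.02)) for D in(.014,.021,.028,.036)]
    print(round(d["conf"],2),(xs.mean().round(),ys.mean().round()),[(float(round(q[1],3)),q[0].round(4)) for q in r],im[M].mean(0).round())
E
```

```text
[0.52022428 0.30766325 0.21931442] [-3.14136274e+00  2.18942237e-04 -1.57208400e+00] 0.06109262952985154 23.6167
0.94 (np.float64(256.0), np.float64(71.0)) [(0.932, array([0.5862, 0.1642])), (0.949, array([0.5857, 0.1647])), (0.909, array([0.5846, 0.166 ])), (0.809, array([0.5829, 0.168 ]))] [83. 77. 67.]
0.91 (np.float64(495.0), np.float64(81.0)) [(0.775, array([0.3412, 0.165 ])), (0.846, array([0.3433, 0.1658])), (0.916, array([0.3457, 0.1668])), (0.91, array([0.3488, 0.1681]))] [24. 51. 97.]
0.87 (np.float64(390.0), np.float64(9.0)) [(0.938, array([0.4526, 0.086 ])), (0.938, array([0.4526, 0.086 ])), (0.938, array([0.4526, 0.086 ])), (0.938, array([0.4526, 0.086 ]))] [107.  53.  60.]
0.69 (np.float64(405.0), np.float64(78.0)) [(0.832, array([0.4382, 0.1703])), (0.872, array([0.439 , 0.1709])), (0.943, array([0.4404, 0.1721])), (0.906, array([0.4425, 0.1738]))] [119. 111.  97.]
```

View pics/w3.png

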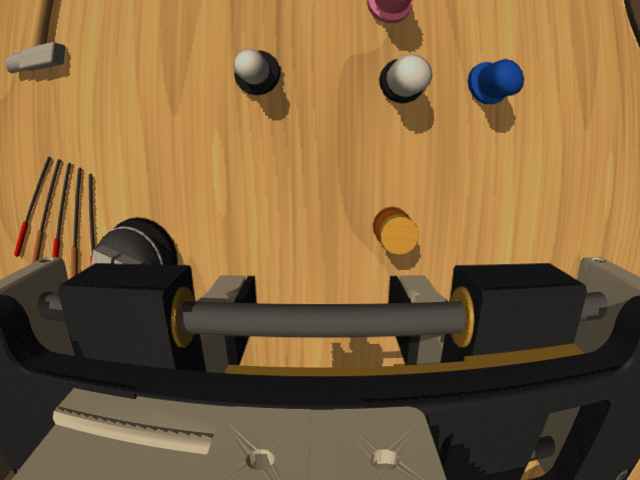

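Stake 28 is at (256,71) and stake 36 at (405,78); pink and blue stand beyond them, clear of the fingers.

Request:
{"op": "servo_tool", "data": {"series": [[[15, -7, 0, 0], [30, -14, 0, 0], [35, -15, 0, 0], [35, -15, 5, 0], [18, -10, 10, 0], [8, -4, 20, 0], [0, 0, 25, 0], [0, 0, 20, 0], [0, 0, 15, 0], [0, 0, 5, 0]]]}}

```text
t: 24.5
eef_pos: [0.5837, 0.1663, 0.1164]
ee_rot: [3.138, -0.002, -1.572]
force: [0.8, -0.7, -0.0]
width: 0.0613
gripper_force: 0.0
```

Request:
{"op": "servo_tool", "data": {"series": [[[0, 0, 5, 0], [0, 0, 12, 0], [0, 0, 15, 0], [0, 0, 15, 0], [0, 0, 15, 0], [0, 0, 15, 0], [0, 0, 12, 0], [0, 0, 5, 0], [0, 0, 3, 0], [0, 0, 0, 0]]]}}

```text
t: 25.33
eef_pos: [0.5853, 0.1678, 0.0223]
ee_rot: [-3.141, 0.0, -1.571]
force: [-0.6, 0.8, -0.6]
width: 0.0615
gripper_force: 0.0
```

Request:
{"op": "servo_tool", "data": {"series": [[[2, 0, 0, 0], [0, 0, 0, 0], [0, 0, 0, 0], [0, 0, 0, 0], [0, 0, 0, 0], [0, 0, 0, 0], [0, 0, 0, 0], [0, 0, 0, 0], [0, 0, 0, 0], [0, 0, 0, 0]]], "claw": 1}}

```text
t: 26.17
eef_pos: [0.585, 0.1657, 0.0223]
ee_rot: [-3.141, 0.0, -1.571]
force: [-2.3, 0.6, 4.2]
width: 0.0275
gripper_force: 30.0
```

Request:
{"op": "servo_tool", "data": {"series": [[[0, 0, -5, 0], [0, 0, -12, 0], [0, 0, -20, 0], [0, 0, -25, 0], [0, 0, -25, 0], [0, 0, -20, 0], [10, 2, -13, 0], [20, 5, 0, 0], [30, 7, 0, 0], [40, 9, 0, 0]]]}}

```text
t: 27.0
eef_pos: [0.5608, 0.0651, 0.1408]
ee_rot: [3.14, 0.0, -1.569]
force: [0.8, -1.4, -3.6]
width: 0.027
gripper_force: 30.0
```

Request:
{"op": "servo_tool", "data": {"series": [[[40, 9, 0, 0], [40, 9, 0, 0], [40, 9, 0, 0], [40, 9, 0, 0], [30, 7, 0, 0], [20, 5, 0, 0], [10, 3, 0, 0], [4, 0, 0, 0], [0, 0, 0, 0], [0, 0, 0, 0]]]}}

```text
t: 27.83
eef_pos: [0.5106, -0.1581, 0.1415]
ee_rot: [3.141, 0.0, -1.571]
force: [1.2, 0.5, -4.4]
width: 0.0273
gripper_force: 30.0
```

Request:
{"op": "servo_tool", "data": {"series": [[[0, 0, 0, 0], [0, 0, 0, 0], [0, 0, 0, 0], [0, 0, 0, 0], [0, 0, 10, 0], [0, 0, 15, 0], [0, 0, 15, 0], [0, 0, 10, 0], [0, 0, 0, 0], [0, 0, 0, 0]]]}}

```text
t: 28.67
eef_pos: [0.5106, -0.1583, 0.0914]
ee_rot: [3.14, -0.0, -1.571]
force: [0.2, 0.6, -4.1]
width: 0.027
gripper_force: 30.0
```

```bash
python3 hand.py .028 p3 .022
```

```text
[ 0.51124619 -0.15834371  0.09213115] [ 3.14148657e+00 -2.97637377e-04 -1.57041231e+00] 0.02711348356630869 28.7167
disc 401 [ 0.4673 -0.0952]
disc 284 [ 0.5102 -0.1578]
```

View pics/p3.png

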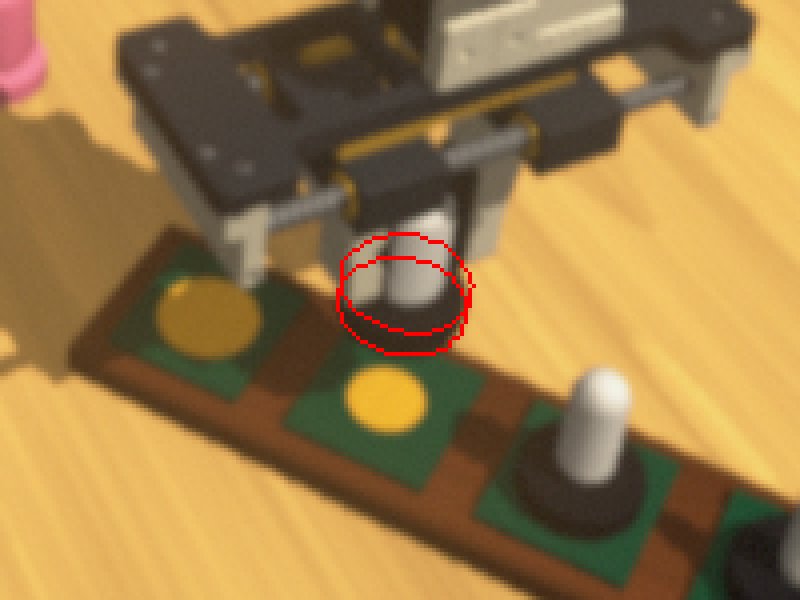

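The outline matches the foot, which is above the pad 3 disc at (386,400), and stake 21 stands centred on pad 2.

Request:
{"op": "servo_tool", "data": {"series": [[[0, 0, 8, 0], [0, 0, 12, 0], [0, 0, 12, 0], [0, 0, 9, 0], [0, 0, 5, 0], [0, 0, 3, 0], [0, 0, 1, 0], [0, 0, 1, 0], [0, 0, 0.5, 0], [0, 0, 0, 0]]]}}

```text
t: 29.55
eef_pos: [0.5113, -0.1583, 0.0409]
ee_rot: [-3.141, -0.0, -1.571]
force: [-0.1, -0.3, -4.1]
width: 0.0274
gripper_force: 30.0
```

Request:
{"op": "servo_tool", "data": {"series": [[[0, 0, 0.5, 0], [0, 0, 0, 0], [0, 0, 0, 0], [0, 0, 0, 0], [0, 0, 0, 0], [0, 0, 0, 0], [0, 0, 0, 0], [0, 0, 0, 0], [0, 0, 0, 0], [0, 0, 0, 0]]]}}

```text
t: 30.38
eef_pos: [0.5112, -0.1583, 0.0403]
ee_rot: [-3.141, -0.0, -1.571]
force: [-0.4, 0.1, 0.5]
width: 0.0274
gripper_force: 30.0
```

Request:
{"op": "servo_tool", "data": {"series": [[[0, 0, 0, 0], [0, 0, 0, 0], [0, 0, 0, 0], [0, 0, 0, 0], [0, 0, 0, 0], [0, 0, -5, 0], [0, 0, -15, 0], [0, 0, -25, 0], [0, 0, -30, 0], [0, 0, -30, 0]]], "claw": -0.4}}

```text
t: 31.22
eef_pos: [0.5104, -0.1584, 0.1462]
ee_rot: [3.14, -0.0, -1.571]
force: [1.3, 0.6, -0.3]
width: 0.0613
gripper_force: 0.0
```

Request:
{"op": "servo_tool", "data": {"series": [[[-20, 4, 0, 0], [-30, 6, 0, 0], [-40, 9, 0, 0], [-40, 9, 0, 0], [-40, 9, 0, 0], [-40, 9, 0, 0], [-40, 9, 0, 0], [-40, 9, 0, 0], [-30, 6, 0, 0], [-11, 0, 0, 0]]]}}

```text
t: 32.05
eef_pos: [0.4403, 0.1762, 0.1458]
ee_rot: [-3.14, 0.001, -1.568]
force: [0.7, -0.9, 1.0]
width: 0.0614
gripper_force: 0.0
```

Request:
{"op": "servo_tool", "data": {"series": [[[0, 0, 0, 0], [0, 0, 0, 0], [0, 0, 0, 0], [0, 0, 0, 0], [0, 0, 0, 0], [0, 0, 8, 0], [0, 0, 15, 0], [0, 0, 15, 0], [0, 0, 8, 0], [0, 0, 0, 0]]]}}

```text
t: 32.88
eef_pos: [0.4399, 0.1714, 0.097]
ee_rot: [3.139, -0.002, -1.572]
force: [-0.6, 0.1, -0.5]
width: 0.0613
gripper_force: 0.0
```

Request:
{"op": "servo_tool", "data": {"series": [[[-2, -1, 0, 0], [0, 0, 8, 0], [0, 0, 12, 0], [0, 0, 15, 0], [0, 0, 15, 0], [0, 0, 12, 0], [0, 0, 8, 0], [0, 0, 5, 0], [0, 0, 0, 0], [0, 0, 0, 0]]]}}

```text
t: 33.72
eef_pos: [0.4422, 0.1749, 0.0242]
ee_rot: [-3.141, 0.0, -1.571]
force: [-0.2, -0.3, 0.6]
width: 0.0614
gripper_force: 0.0
```

Request:
{"op": "servo_tool", "data": {"series": [[[0, 0, 0, 0], [0, 0, 0, 0], [0, 0, 0, 0], [0, 0, 0, 0], [0, 0, 0, 0], [0, 0, 0, 0], [0, 0, 0, 0], [0, 0, 0, 0], [0, 0, 0, 0], [0, 0, 0, 0]]], "claw": 1}}

```text
t: 34.55
eef_pos: [0.4417, 0.1746, 0.0243]
ee_rot: [3.141, -0.0, -1.571]
force: [-4.8, 0.1, 6.1]
width: 0.0351
gripper_force: 30.0
```

Request:
{"op": "servo_tool", "data": {"series": [[[0, 0, -5, 0], [0, 0, -12, 0], [0, 0, -20, 0], [0, 0, -25, 0], [0, 0, -25, 0], [0, 0, -20, 0], [0, 0, -13, 0], [10, -1, 0, 0], [20, -2, 0, 0], [30, -3, 0, 0]]]}}

```text
t: 35.38
eef_pos: [0.4476, 0.1147, 0.1434]
ee_rot: [3.141, 0.0, -1.569]
force: [1.6, -0.8, -4.9]
width: 0.0351
gripper_force: 30.0
```

Request:
{"op": "servo_tool", "data": {"series": [[[40, -4, 0, 0], [40, -4, 0, 0], [40, -4, 0, 0], [40, -4, 0, 0], [30, -3, 0, 0], [15, -1, 0, 0], [5, 0, 0, 0], [0, 0, 0, 0], [0, 0, 0, 0], [0, 0, 0, 0]]]}}

```text
t: 36.22
eef_pos: [0.4676, -0.0947, 0.1436]
ee_rot: [3.141, 0.0, -1.57]
force: [0.1, 0.1, -4.1]
width: 0.0352
gripper_force: 30.0
```

Request:
{"op": "servo_tool", "data": {"series": [[[0, 0, 0, 0], [0, 0, 0, 0], [0, 0, 0, 0], [0, 0, 0, 0], [0, 0, 10, 0], [0, 0, 15, 0], [0, 0, 15, 0], [0, 0, 10, 0], [0, 0, 0, 0], [0, 0, 0, 0]]]}}

```text
t: 37.05
eef_pos: [0.4675, -0.0954, 0.0933]
ee_rot: [3.14, -0.0, -1.571]
force: [-0.1, -0.3, -4.0]
width: 0.0353
gripper_force: 30.0
```

```bash
python3 hand.py .036 p4 .024
```

```text
[ 0.46812278 -0.09531073  0.09399924] [ 3.14131829e+00 -3.00405424e-04 -1.57046956e+00] 0.03509927057036039 37.1
disc 458 [ 0.468  -0.0955]
```

View pics/p4.png

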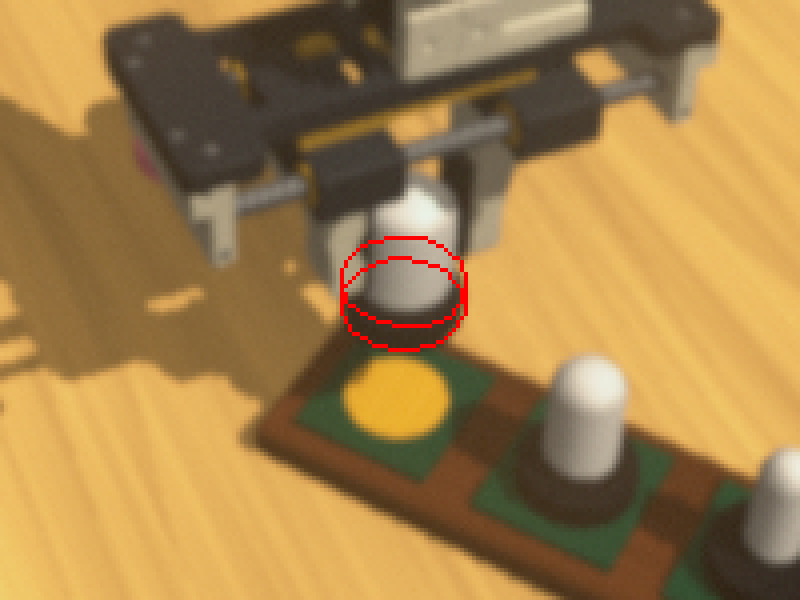

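The outline matches the foot, directly above the largest disc at (397,400). Stakes 28 and 21 stand centred.

Request:
{"op": "servo_tool", "data": {"series": [[[0, 0, 8, 0], [0, 0, 12, 0], [0, 0, 12, 0], [0, 0, 9, 0], [0, 0, 5, 0], [0, 0, 3, 0], [0, 0, 1, 0], [0, 0, 1, 0], [0, 0, 0.5, 0], [0, 0, 0, 0]]]}}

```text
t: 37.93
eef_pos: [0.4683, -0.0953, 0.0428]
ee_rot: [-3.141, 0.0, -1.571]
force: [-0.3, -0.4, -4.4]
width: 0.0353
gripper_force: 30.0
```

Request:
{"op": "servo_tool", "data": {"series": [[[0, 0, 0.5, 0], [0, 0, 0, 0], [0, 0, 0, 0], [0, 0, 0, 0], [0, 0, 0, 0], [0, 0, 0, 0], [0, 0, 0, 0], [0, 0, 0, 0], [0, 0, 0, 0], [0, 0, 0, 0]]]}}

```text
t: 38.77
eef_pos: [0.4683, -0.0953, 0.0423]
ee_rot: [-3.141, 0.0, -1.571]
force: [-1.3, 1.2, 3.1]
width: 0.0355
gripper_force: 30.0
```

Contact. I'll release, rise and move away, then check.

Request:
{"op": "servo_tool", "data": {"series": [[[0, 0, 0, 0], [0, 0, 0, 0], [0, 0, 0, 0], [0, 0, 0, 0], [0, 0, 0, 0], [0, 0, -5, 0], [0, 0, -15, 0], [0, 0, -25, 0], [0, 0, -30, 0], [0, 0, -30, 0]]], "claw": -0.4}}

```text
t: 39.6
eef_pos: [0.4673, -0.0955, 0.1482]
ee_rot: [3.14, -0.0, -1.571]
force: [1.6, -0.5, 0.7]
width: 0.0615
gripper_force: 0.0
```

Request:
{"op": "servo_tool", "data": {"series": [[[-10, -5, -20, 0], [-20, -10, -20, 0], [-20, -10, -20, 0], [-20, -10, -10, 0], [-20, -10, 0, 0], [-20, -10, 0, 0], [-10, -5, 0, 0], [0, 0, 0, 0], [0, 0, 0, 0], [0, 0, 0, 0]]]}}

```text
t: 40.43
eef_pos: [0.5274, 0.0241, 0.2169]
ee_rot: [3.141, -0.0, -1.571]
force: [0.5, -0.9, 0.4]
width: 0.0611
gripper_force: 0.0
```

```bash
python3 - <<'E'
from h import *
s=telemetry.get_state();print(s["eef_pos"],s["t"])
im=eyes.grab_frame("side");k=eyes.calibration("side");im=im.copy()
for p in([.4675,-.0955],[.5102,-.158],[.5529,-.221],[.5957,-.2835]):
    cv2.polylines(im,[np.round(proj("side",k,ring(.023,.012)+[p[0],p[1],.018])).astype(np.int32)],True,(255,0,0),1)
cv2.imwrite("pics/end.png",im[250:430,290:550,::-1].repeat(3,0).repeat(3,1))
E
```

```text
[0.52740463 0.02414993 0.21686348] 40.4333
```

View pics/end.png

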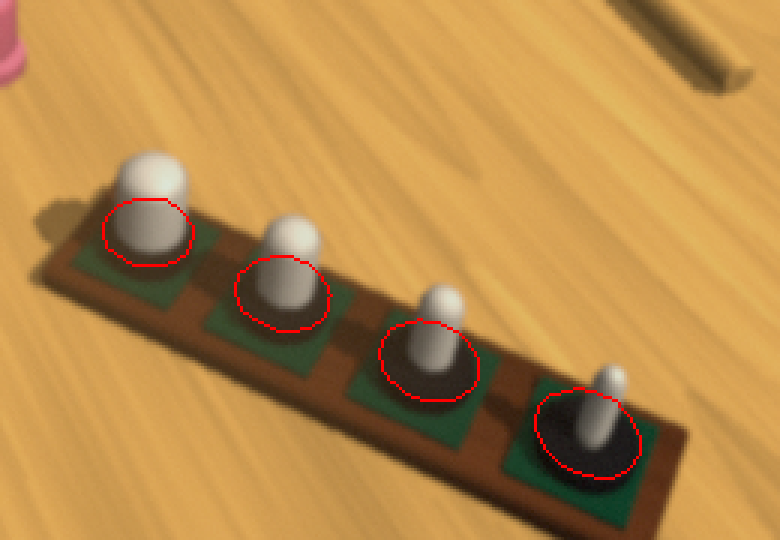

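All four stakes stand upright in order. Each foot top matches the outline drawn around its disc centre.

```bash
python3 -c "
from station import ticket
print(ticket.job_done())"
```

```text
the job is handed in; nothing more can be done
None
```

All four stakes stand upright and released in the middle of their pads, thinnest to thickest, with the jar and ball vise never touched; handed in at about 40 s.

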